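# Roll a water-filter cartridge into its vee cradle and clamp it

## Robot

A 6-joint arm with a two-finger parallel gripper is mounted at the origin on the work surface. World frame = base frame: x ahead of the robot, y to its left, z up, the work surface at z = 0. Lengths are in mm, angles in degrees, forces in N, time in s.
With the tool pointing down it reaches from about 300 to 850 mm from the base axis. Payload 4.2 kg.
Tool frame: the origin (TCP) lies on the centre line of the jaws, within the pads' length; the fingertips stand 8 mm ahead of it and the grasp point (between the pads) lies 11 mm behind it; z points along the fingers, y is the line along which they close (so a half turn about z gives the same grasp; the last joint's range is limited). The gripper opens to 91 mm and grips with 3 to 60 N. Pads are 32 mm wide; open, the fingers measure 118 mm over their backs; the gripper's body (76 mm by 178 mm) begins 60 mm behind the grasp point.
Start: joints at [-74.141, 18.312, 89.639, -0, 72.044, -1.146], TCP at [168.168, -549.874, 221.976] pointing down, gripper open.
Joint ranges: [-177.97, 177.97], [-48.28, 115.42], [12.27, 149.76], [-77.06, 257.06], [2.81, 150.46], [-146.56, 146.56]. Speed limits (degrees/s): [147.25, 147.25, 180, 180, 180, 180].

## Interface

Orientations are given as [roll, pitch, yaw] about the fixed x, y, z axes, in that order (R = Rz(yaw) Ry(pitch) Rx(roll)).
In Python, from workcell import telemetry, eyes, ticket gives the robot as it stands. The module is installed in compiled form; this text tells all that it offers.
- The arm moves only by the shell command python3 -m crank 'ROWS' [OPENING] [FORCE]. ROWS is JSON, a list of rows, each an object of numbers: "dx", "dy", "dz": the shift along the world's x, y, z normalised to -1 to 1, where 1 is 80 cm; "yaw": the turn about the world's z normalised to -1 to 1, where 1 is 5 degrees. A call has 1 to 10 rows; each row shifts and turns the commanded pose from where the row before left it; what a row does not reach is not made up. A row lasts 1/8 s, in which the tool goes at most 62.5 mm and 10.7 degrees, less where a joint would pass 70% of its speed; a pose out of reach is approached as far as the arm can. A call with a number of a shift or a turn outside -1 to 1 is refused whole. A call with a gripper value outside its range is refused whole. OPENING is the opening, from 0 (shut) to 1 (fully open), set as the call begins (- or left out, the last holds). The fingers move at their own pace and stop on an object; FORCE is the grip in N (left out, the last holds). Time passes only in rows, so rows that do not move let the fingers close. It gives the time, the measured TCP pose, the force, the opening and the grip force at its end, in the units of the state.
- telemetry.state(): the state, without advancing time (a new reading comes with each control period).
- eyes.grab_frame(name): name is "scene" or "top" or "wrist"; returns the picture (400x640x3 uint8, red, green, blue); there is no depth.
- eyes.calibration(name): a dict with "camera_matrix" (3x3 intrinsics, pixels), "k1" (the pictures are not rectified: a ray, as slopes to the right and down, at radius r is drawn at 1 + k1 r^2 times it, then the intrinsics apply), "world_from_camera" (4x4, takes a point from camera to world coordinates). Camera axes: x right, y down, z forward; pixel columns grow to the right and rows downward; lengths in mm; the calibration is good to about 2 mm. A picture is of the moment at which its call begins: read the wrist's pose just before it. calibration takes no time and is no camera call; for the wrist camera it gives the pose at the moment of the call.
- ticket.job_done(): hands the job in; it is judged then, once.
The state is a dict: "time_s": time; "qpos": joint angles; "qvel": joint speeds; "effort": joint torques, N m; "ee_pos": TCP position; "ee_rot": TCP orientation; "force": force on the tool from outside, world axes, zero at the start; "torque": the same for the moment, N m; "gripper_width": finger opening in mm; "gripper_force": force on a finger pad.
Only numpy, scipy, OpenCV 4.12 (cv2) and the standard library are available. Lean on these libraries where they do the work, as an engineer would, in place of code of your own. Each camera call takes 0.05 s, during which the arm holds its last target. There are 200 camera calls.

## Task

Roll the big white water-filter cartridge gently along the counter and up the ramp into the vee of the metal cradle, never lifting it, and let it settle there by itself, square and about midway along the vee. Then push the clamp arm down by feel until its sprung rubber pad holds the cartridge snugly, with about 6 newtons on it and never as much as 12, and leave it clamped. Do not knock over or shift the other things on the counter.

Things in the scene. Friction and masses are not known exactly. Their poses are not given: they have to be found in the camera images.
- cartridge_center (a point): Centre of the loose white cartridge: a plain closed cylinder 100 mm in diameter, 180 mm long, about 0.6 kg, lying on the counter before the ramp (centre 50 mm up); too thick to grip. Its x axis is its long axis; y and z turn as it rolls. It rolls very freely, is slippery (friction about 0.3) and is turned square if pushed from behind at two spread points. Never push it with the fingers with 20 N or more.
- cradle: Fixed metal vee cradle, 120 mm wide. Origin on the counter under the middle of the vee's bottom line. x axis along the vee, y axis in the roll-in direction. The vee's faces slope 35 degrees, from the entry lip at y = -34 mm to the bottom at y = 0 (2 mm high) and up to y = +52 mm. A settled cartridge has its centre at y = 0, 63 mm up, its top 113 mm up.
- cradle_lip (a point): Middle of the cradle's entry lip, 34 mm before the vee's bottom line and 26 mm above the counter; the straight ramp climbs to it from the counter over 121 mm. A cartridge whose centre is pushed past the lip drops into the vee by itself.
- cradle_post (a point): Top of the fixed post that carries the clamp arm: 24 by 20 mm, 234 mm high, 85 mm beyond the vee's bottom line on the side away from the ramp.
- clamp (a joint): How far the clamp arm has been slid down its post, m: 0 top, 0.092 lowest; starts between 0 and 0.015. Stiff slide: it stays where left; it takes about 5 N to push it down and holds up to about 8 N from below.
- clamp_press (a point): Centre of the top of the round press button (34 mm across) on the clamp arm, over the middle of the vee; 230 mm up at joint 0. The arm reaches 22 mm past it to the ramp side. A rubber pad under it, its underside 51 to 77 mm below this point (varies, not measured), gives on a spring of 4 N per mm. Pushing down takes about 5 N sliding free, rising 4 N per mm once the pad bears: stop near 11 N.
- dish: Bystander: small white ceramic bowl, 90 mm across, 30 mm high; origin under its centre, on the counter. Leave alone.
- mug: Bystander: white mug, 76 mm across, 90 mm high; origin under its centre, on the counter. Leave alone.
- mill_a: Bystander: black pepper mill, 52 mm across, 185 mm high; origin under its centre, on the counter. Leave alone.
- mill_b: Bystander: steel pepper mill, 52 mm across, 185 mm high; origin under its centre, on the counter. Leave alone.
- water: Bystander: clear water bottle, 64 mm across, 200 mm high; origin under its centre, on the counter. Leave alone.
- tin: Bystander: low steel tin, 72 mm across, 55 mm high; origin under its centre, on the counter. Leave alone.
- spent: Bystander: old, smaller filter canister standing upright, 72 mm across, 130 mm high; origin under its centre, on the counter. Leave alone.
Mind the look-alikes: they are no part of the job. What is shaped like the part that bears cartridge_center but yellow is not meant.

How it is judged:
By the outcome, as a careful person would: the job done as asked, in the order asked, and still so for the second after the job is handed in, with the robot touching nothing.
It also fails if it takes over 54 s, if anything falls off the work surface, if the arm or the gripper's body presses on something with over 40 N, if the wrist force passes 120 N, or if a joint passes its speed limit or range.

## Working session

There is one attempt and no reset: what is moved stays moved. The work goes in short steps, Python scripts to look and compute and a shell command to move; the robot and the scene stay as the last step left them, time stands still between calls to the robot, and variables do not carry over. Pictures are saved under pics/ and viewed, at most 10 in all, crops included, and the job is handed in when it is done.

```bash
mkdir -p pics; cat > h.py <<'E'
import numpy as np, cv2
from workcell import telemetry, eyes, ticket
def grab(n,f):
    im=eyes.grab_frame(n); cv2.imwrite(f'pics/{f}.png',im[:,:,::-1]); return im
def ray(c,u,v):
    K=np.array(c['camera_matrix']);k=c['k1'];T=np.array(c['world_from_camera'])
    d=np.array([(u-K[0,2])/K[0,0],(v-K[1,2])/K[1,1]]);s=d.copy()
    for _ in range(30): s=d/(1+k*(s@s))
    return T[:3,3],T[:3,:3]@np.array([s[0],s[1],1])
def onz(c,u,v,z):
    o,d=ray(c,u,v); return o+d*(z-o[2])/d[2]
def proj(c,P):
    K=np.array(c['camera_matrix']);k=c['k1'];T=np.array(c['world_from_camera'])
    p=T[:3,:3].T@(np.array(P,float)-T[:3,3]); s=p[:2]/p[2]; s=s*(1+k*(s@s)); return np.array([K[0,0]*s[0]+K[0,2],K[1,1]*s[1]+K[1,2]])
E
python3 - <<'E'
from h import *
a=grab('scene','s0');b=grab('top','t0')
s=telemetry.state();print({k:s[k] for k in('time_s','ee_pos','ee_rot','force','gripper_width')})
for n in('scene','top'):
    c=eyes.calibration(n);print(n,np.array(c['world_from_camera']).round(2).tolist(),c['k1'],c['camera_matrix'])
E
```

```text
{'time_s': 0.1, 'ee_pos': array([ 168.04132758, -549.43485663,  221.22120794]), 'ee_rot': array([-1.79908722e+02, -3.68722497e-04,  1.70060148e+01]), 'force': array([ 0.56942592, -0.26307399,  0.2720645 ]), 'gripper_width': 91.17813401829436}
scene [[-0.19, 0.71, -0.68, 1342.56], [0.98, 0.13, -0.14, 167.9], [-0.01, -0.7, -0.72, 962.02], [0.0, 0.0, 0.0, 1.0]] -0.10256759552857228 [[454.7400432    0.         310.31209962]
 [  0.         454.7400432  197.44874055]
 [  0.           0.           1.        ]]
top [[-0.01, -0.99, 0.16, 416.36], [-1.0, 0.0, -0.02, 15.0], [0.02, -0.16, -0.99, 1159.28], [0.0, 0.0, 0.0, 1.0]] -0.04168639465947312 [[368.76901308   0.         322.11895294]
 [  0.         368.76901308 199.80170427]
 [  0.           0.           1.        ]]
```

View pics/s0.png

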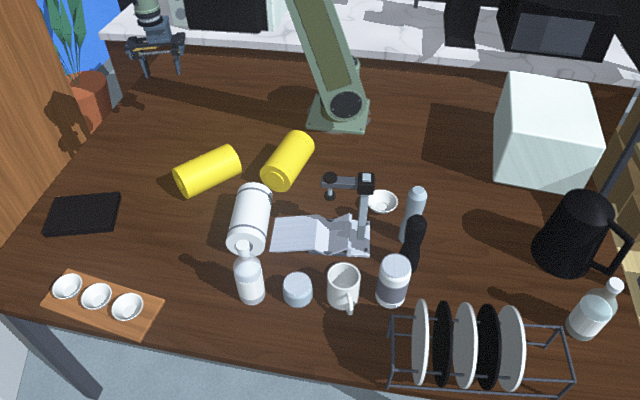

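View pics/t0.png

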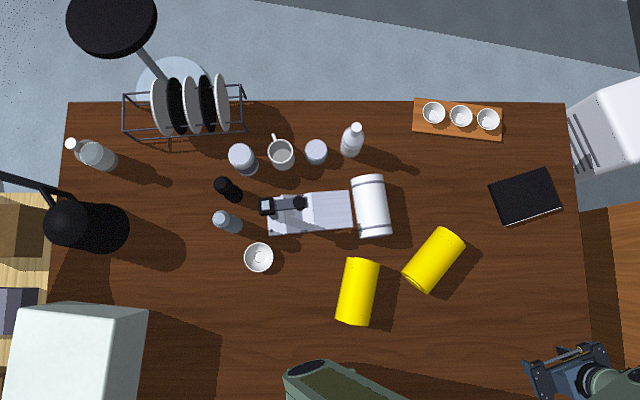

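The only white cylinder is at top (372,206) / scene (249,218). The yellow ones, at top (357,292) and (434,260), are decoys. The cradle is at top (310,212) with its ramp facing the white cartridge. I'll confirm this in an enlarged crop.

```bash
python3 - <<'E'
from h import *
im=cv2.imread('pics/t0.png')[150:270,240:400]
cv2.imwrite('pics/c1.png',cv2.resize(im,(800,600),interpolation=cv2.INTER_CUBIC))
im=cv2.imread('pics/s0.png')[165:285,220:380]
cv2.imwrite('pics/c2.png',cv2.resize(im,(800,600),interpolation=cv2.INTER_CUBIC))
E
```

```text
(no output)
```

View pics/c1.png

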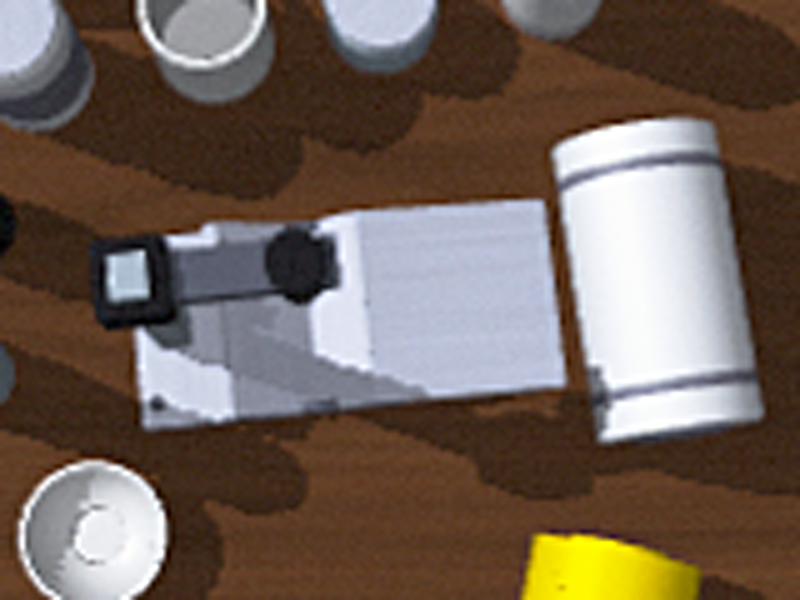

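View pics/c2.png

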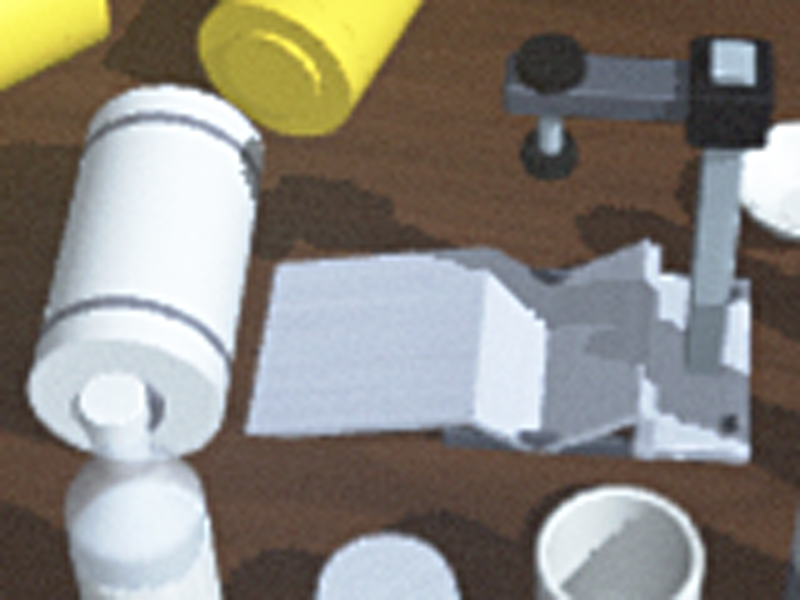

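```bash
cat > fit.py <<'E'
from h import *
from scipy.optimize import least_squares, minimize
ct,cs=eyes.calibration('top'),eyes.calibration('scene')
def W(p,q): # pose x,y,yaw
    c,s=np.cos(p[2]),np.sin(p[2]); return np.array([p[0]+c*q[0]-s*q[1],p[1]+s*q[0]+c*q[1],q[2]])
def cyl(p,r=50,L=90,z=50):
    a=np.linspace(0,2*np.pi,48); return [W(p,(e,r*np.cos(t),z+r*np.sin(t))) for e in(-L,L) for t in a]
def fitcyl(im,c,box,p0,z=50,th=150):
    u0,v0,u1,v1=box; g=im.min(2).astype(np.uint8); m=np.zeros_like(g); m[v0:v1,u0:u1]=(g[v0:v1,u0:u1]>th)
    n,l,st,_=cv2.connectedComponentsWithStats(m); i=1+np.argmax(st[1:,4]); m=(l==i).astype(np.uint8)
    m=cv2.morphologyEx(m,cv2.MORPH_CLOSE,np.ones((5,5)))
    mb=cv2.resize(m*255,None,fx=4,fy=4,interpolation=cv2.INTER_LINEAR)>127
    def f(p):
        h=cv2.convexHull(np.array([proj(c,q) for q in cyl([p[0],p[1],p[2]/100],z=z)],np.float32))
        k=np.zeros(mb.shape,np.uint8); cv2.fillPoly(k,[np.round((h*4+1.5)*16).astype(np.int32)],1,shift=4)
        return 1-(mb&(k>0)).sum()/(mb|(k>0)).sum()
    r=minimize(f,[p0[0],p0[1],p0[2]*100],method='Nelder-Mead',options=dict(initial_simplex=np.array([p0[0],p0[1],p0[2]*100])+np.array([[0,0,0],[8,0,0],[0,8,0],[0,0,8]])))
    return r.x*[1,1,.01],r.fun
E
python3 - <<'E'
from fit import *
T=lambda u,v:(240+u/5-.4,150+v/5-.4); S=lambda u,v:(220+u/5-.4,165+v/5-.4)
obs=[(ct,(60,-155,0),T(545,200)),(ct,(-60,-155,0),T(565,386)),(ct,(60,-34,26),T(357,212)),
(ct,(0,85,234),T(128,275)),
(cs,(60,-155,0),S(247,435)),(cs,(-60,-155,0),S(277,265)),(cs,(60,-34,26),S(472,418)),(cs,(-60,-34,26),S(487,270)),(cs,(0,85,234),S(733,62))]
but=[(ct,T(300,265)),(cs,S(552,60))]
def res(p):
    r=[proj(c,W(p,q))-o for c,q,o in obs]+[proj(c,W(p,(0,0,230-p[3])))-o for c,o in but]
    return np.concatenate(r)
r=least_squares(res,[520,50,0,5],x_scale=[10,10,.1,10],loss='soft_l1');p=r.x
print('cradle',p[:2],np.degrees(p[2]),'q',p[3]);print(res(p).reshape(-1,2).round(1).tolist())
import cv2
im=cv2.imread('pics/t0.png')
e=onz(ct,372,206,50)
for th in(110,150):
  x,f=fitcyl(im,ct,(340,165,400,245),[e[0],e[1],p[2]],th=th);print('cart',x[:2],np.degrees(x[2]),f)
d=x[:2]-p[:2];c,s=np.cos(p[2]),np.sin(p[2]);print('in cradle',c*d[0]+s*d[1],-s*d[0]+c*d[1])
for n,u,v,z in[('water',352,130,170),('dish',258,257,15),('tin',316,147,55),('mug',281,146,90),('yel',357,292,50),('yel2',434,260,50)]: print(n,onz(ct,u,v,z)[:2].round())
E
```

```text
cradle [567.43735517  55.89474111] 5.806282823524109 q 5.418705935003831
[[-0.0, -0.5], [0.5, -0.6], [-0.1, -0.5], [0.5, -0.3], [-0.2, -0.6], [0.2, -0.3], [0.2, -0.4], [0.7, -5.1], [0.2, -1.3], [-0.4, -1.2], [-0.0, 0.2]]
cart [ 581.03020056 -153.12163465] 7.8648039324842 0.0392923142173347
cart [ 579.6410852  -148.51362003] 8.739463909094969 0.14216581446311172
in cradle -8.537931532558625 -204.59426398345076
water [779. -90.]
dish [429. 191.]
tin [766.  12.]
mug [758. 117.]
yel [ 325. -107.]
yel2 [ 416. -340.]
```

The views agree:
- **Cradle:** vee bottom at (567, 56), yaw 5.8°.
- **Cartridge:** (581, -153), yaw about 8°, which is cradle coordinates x≈-8, y≈-209.
- **Clamp:** about 5 mm down.

I'll move behind the cartridge with the fingers spread along its axis.

```bash
python3 -m crank '[{"dx":0.033,"dy":0.023,"yaw":0.95},{"dx":0.033,"dy":0.023,"yaw":0.95},{"dx":0.033,"dy":0.023,"yaw":0.95},{"dx":0.033,"dy":0.023,"yaw":0.95},{"dx":0.033,"dy":0.023,"yaw":0.95},{"dx":0.033,"dy":0.023,"yaw":0.95},{"dx":0.033,"dy":0.023,"yaw":0.95},{"dx":0.033,"dy":0.023,"yaw":0.95}]' 1
python3 -m crank '[{"dx":0.033,"dy":0.023,"yaw":0.95},{"dx":0.033,"dy":0.023,"yaw":0.95},{"dx":0.033,"dy":0.023,"yaw":0.95},{"dx":0.033,"dy":0.023,"yaw":0.95},{"dx":0.033,"dy":0.023,"yaw":0.95},{"dx":0.033,"dy":0.023,"yaw":0.95},{"dx":0.033,"dy":0.023,"yaw":0.95},{"dx":0.033,"dy":0.023,"yaw":0.95},{},{}]'
```

```text
validation failed for argument at $[0]...
validation failed for argument at $[0]...
```

```bash
python3 -m crank '[{"dx":0.033,"dy":0.023,"dz":0,"yaw":0.95},{"dx":0.033,"dy":0.023,"dz":0,"yaw":0.95},{"dx":0.033,"dy":0.023,"dz":0,"yaw":0.95},{"dx":0.033,"dy":0.023,"dz":0,"yaw":0.95},{"dx":0.033,"dy":0.023,"dz":0,"yaw":0.95},{"dx":0.033,"dy":0.023,"dz":0,"yaw":0.95},{"dx":0.033,"dy":0.023,"dz":0,"yaw":0.95},{"dx":0.033,"dy":0.023,"dz":0,"yaw":0.95}]' 1
```

```text
time_s: 1.1
ee_pos: [380.0, -401.8, 221.6]
ee_rot: [-180.0, -0.0, 55.2]
force: [-1.2, -0.5, 0.0]
gripper_width: 90.8
gripper_force: 0.0
```

```bash
python3 -m crank '[{"dx":0.033,"dy":0.0225,"dz":0,"yaw":0.95},{"dx":0.033,"dy":0.0225,"dz":0,"yaw":0.95},{"dx":0.033,"dy":0.0225,"dz":0,"yaw":0.95},{"dx":0.033,"dy":0.0225,"dz":0,"yaw":0.95},{"dx":0.033,"dy":0.0225,"dz":0,"yaw":0.95},{"dx":0.033,"dy":0.0225,"dz":0,"yaw":0.95},{"dx":0.033,"dy":0.0225,"dz":0,"yaw":0.95},{"dx":0.033,"dy":0.0225,"dz":0,"yaw":0.95},{"dx":0,"dy":0,"dz":0,"yaw":0}]' 1
```

```text
time_s: 2.22
ee_pos: [591.7, -257.3, 221.0]
ee_rot: [-180.0, -0.0, 93.1]
force: [-0.5, -0.4, -0.2]
gripper_width: 91.3
gripper_force: 0.0
```

```bash
python3 -m crank '[{"dx":0,"dy":0,"dz":-0.0275,"yaw":0},{"dx":0,"dy":0,"dz":-0.0275,"yaw":0},{"dx":0,"dy":0,"dz":-0.0275,"yaw":0},{"dx":0,"dy":0,"dz":-0.0275,"yaw":0},{"dx":0,"dy":0,"dz":-0.0275,"yaw":0},{"dx":0,"dy":0,"dz":-0.0275,"yaw":0},{"dx":0,"dy":0,"dz":-0.0275,"yaw":0},{"dx":0,"dy":0,"dz":-0.0275,"yaw":0},{"dx":0,"dy":0,"dz":0,"yaw":0}]'
python3 - <<'E'
from h import *
a=grab('top','t1')[130:280,300:500]; b=grab('scene','s1')[130:280,170:370]
cv2.imwrite('pics/m1.png',cv2.resize(np.vstack([a,b])[:,:,::-1],(800,1200))[:, :][::2,::2])
E
```

```text
time_s: 3.35
ee_pos: [588.4, -258.6, 44.2]
ee_rot: [-179.7, -0.1, 92.9]
force: [-0.2, -0.0, 0.2]
gripper_width: 91.2
gripper_force: 0.0
```

View pics/m1.png

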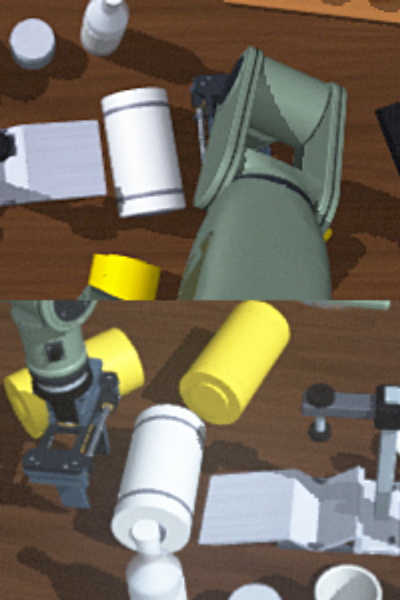

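The cartridge hasn't moved and the fingers are spread behind it. Starting a slow approach, watching the force.

```bash
python3 -m crank '[{"dx":-0.0006,"dy":0.0062,"dz":0,"yaw":0},{"dx":-0.0006,"dy":0.0062,"dz":0,"yaw":0},{"dx":-0.0006,"dy":0.0062,"dz":0,"yaw":0},{"dx":-0.0006,"dy":0.0062,"dz":0,"yaw":0},{"dx":-0.0006,"dy":0.0062,"dz":0,"yaw":0},{"dx":-0.0003,"dy":0.003,"dz":0,"yaw":0},{"dx":-0.0003,"dy":0.003,"dz":0,"yaw":0},{"dx":-0.0003,"dy":0.003,"dz":0,"yaw":0},{"dx":-0.0003,"dy":0.003,"dz":0,"yaw":0},{"dx":-0.0003,"dy":0.003,"dz":0,"yaw":0}]'
python3 - <<'E'
from fit import *
im=eyes.grab_frame('top')
x,f=fitcyl(im[:,:,::-1],ct,(340,165,400,245),[581,-153,.14],th=110);print('cart',x[:2],np.degrees(x[2]),f)
p=[567.4,55.9,np.radians(5.8)]
d=x[:2]-p[:2];c,s=np.cos(p[2]),np.sin(p[2]);print('in cradle',c*d[0]+s*d[1],-s*d[0]+c*d[1])
E
```

```text
time_s: 4.7
ee_pos: [586.9, -221.8, 46.0]
ee_rot: [180.0, -0.0, 93.0]
force: [0.3, -0.8, -0.5]
gripper_width: 91.3
gripper_force: 0.1
cart [ 580.07796746 -147.98351436] 6.933916844691751 0.07401570030006366
in cradle -7.990647767009303 -204.12096372918563
```

```bash
python3 -m crank '[{"dx":-0.0004,"dy":0.004,"dz":0,"yaw":0},{"dx":-0.0004,"dy":0.004,"dz":0,"yaw":0},{"dx":-0.0005,"dy":0.005,"dz":0,"yaw":0},{"dx":-0.0005,"dy":0.005,"dz":0,"yaw":0},{"dx":-0.0005,"dy":0.005,"dz":0,"yaw":0},{"dx":-0.0005,"dy":0.005,"dz":0,"yaw":0},{"dx":-0.0005,"dy":0.005,"dz":0,"yaw":0},{"dx":-0.0005,"dy":0.005,"dz":0,"yaw":0},{"dx":-0.0005,"dy":0.005,"dz":0,"yaw":0},{"dx":-0.0005,"dy":0.005,"dz":0,"yaw":0}]'
python3 -m crank '[{"dx":-0.0005,"dy":0.005,"dz":0,"yaw":0},{"dx":-0.0005,"dy":0.005,"dz":0,"yaw":0},{"dx":-0.0005,"dy":0.005,"dz":0.001,"yaw":0},{"dx":-0.0005,"dy":0.005,"dz":0.001,"yaw":0},{"dx":-0.0005,"dy":0.005,"dz":0.001,"yaw":0},{"dx":-0.0005,"dy":0.005,"dz":0.001,"yaw":0},{"dx":-0.0005,"dy":0.005,"dz":0.001,"yaw":0},{"dx":-0.0005,"dy":0.005,"dz":0.001,"yaw":0}]'
python3 - <<'E'
from h import *
a=grab('top','t2')[150:270,250:410]
cv2.imwrite('pics/m2.png',cv2.resize(a[:,:,::-1],(800,600),interpolation=cv2.INTER_CUBIC))
grab('scene','s2')
E
```

```text
time_s: 6.0
ee_pos: [583.1, -183.2, 46.0]
ee_rot: [180.0, 0.0, 93.0]
force: [-0.8, -0.9, -0.3]
gripper_width: 91.1
gripper_force: 0.5
time_s: 7.0
ee_pos: [579.9, -151.2, 50.8]
ee_rot: [180.0, 0.0, 93.0]
force: [0.4, -4.3, 2.1]
gripper_width: 91.2
gripper_force: 2.0
```

View pics/m2.png

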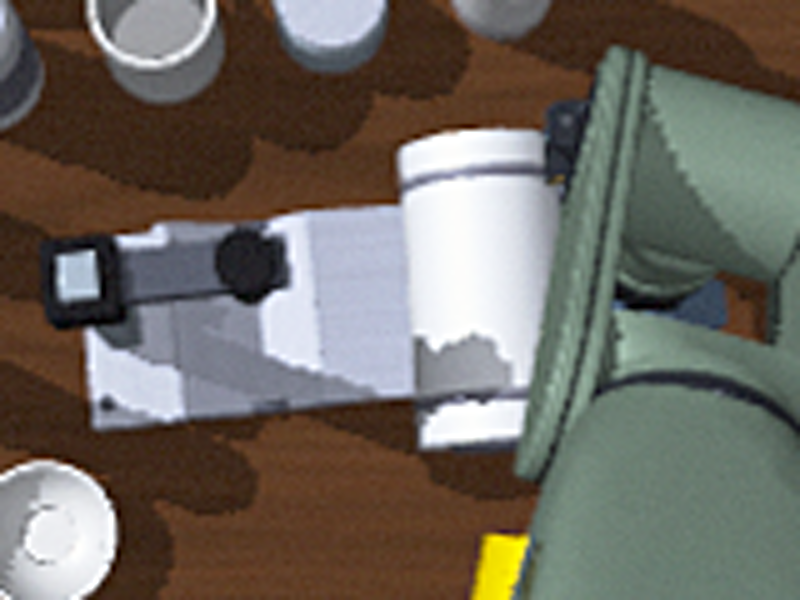

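```bash
cat > f2.py <<'E'
from fit import *
p0=[567.4,55.9,np.radians(5.8)]
def meas(L1,L2,top,bot,z=None):
    # L1,L2: leftmost pixel (u) at far/near rim; top: min v of far rim; bot: max v of near rim
    a=np.linspace(0,2*np.pi,180)
    def f(q):
        zz=z or max(50,51.1+(q[1]+155)*.2149)
        def rim(e):
            r=[]
            for t in a:
                c,s=np.cos(q[2]),np.sin(q[2]); l=(q[0]+c*e-s*50*np.cos(t),q[1]+s*e+c*50*np.cos(t),zz+50*np.sin(t)); r.append(proj(ct,W(p0,l)))
            return np.array(r)
        F,N=rim(90),rim(-90)
        return [F[:,0].min()-L1,N[:,0].min()-L2,F[:,1].min()-top,N[:,1].max()-bot]
    r=least_squares(f,[0,-100,0],x_scale=[10,10,.1],diff_step=1e-3); print('x,y',r.x[:2].round(1),'yaw',np.degrees(r.x[2]).round(1),np.round(r.fun,2))
E
python3 - <<'E'
from f2 import *
C=lambda u,v:(250+u/5-.4,150+v/5-.4)
meas(C(397,0)[0],C(418,0)[0],C(0,129)[1],C(0,451)[1])
E
```

```text
x,y [  -8.8 -138.6] yaw -2.3 [-0.04  0.03  0.18 -0.18]
```

```bash
python3 -m crank '[{"dx":-0.0004,"dy":0.005,"dz":0.001,"yaw":-0.15},{"dx":-0.0004,"dy":0.005,"dz":0.001,"yaw":-0.15},{"dx":-0.0004,"dy":0.005,"dz":0.001,"yaw":-0.15},{"dx":-0.0004,"dy":0.005,"dz":0.001,"yaw":-0.15},{"dx":-0.0002,"dy":0.005,"dz":0.001,"yaw":-0.1},{"dx":-0.0002,"dy":0.005,"dz":0.001,"yaw":0},{"dx":-0.0002,"dy":0.005,"dz":0.001,"yaw":0},{"dx":-0.0002,"dy":0.005,"dz":0.001,"yaw":0},{"dx":-0.0002,"dy":0.005,"dz":0.001,"yaw":0},{"dx":-0.0002,"dy":0.005,"dz":0.001,"yaw":0}]'
python3 -m crank '[{"dx":0,"dy":0.005,"dz":0.001,"yaw":0},{"dx":0,"dy":0.005,"dz":0.001,"yaw":0},{"dx":0,"dy":0.005,"dz":0.001,"yaw":0},{"dx":0,"dy":0.005,"dz":0.001,"yaw":0}]'
python3 - <<'E'
from h import *
a=grab('top','t3')[150:270,250:410]
cv2.imwrite('pics/m3.png',cv2.resize(a[:,:,::-1],(800,600),interpolation=cv2.INTER_CUBIC))
grab('scene','s3')
E
```

```text
time_s: 8.35
ee_pos: [577.7, -111.2, 58.8]
ee_rot: [180.0, -0.0, 89.5]
force: [0.4, -4.2, 1.8]
gripper_width: 91.3
gripper_force: 2.0
time_s: 8.85
ee_pos: [577.7, -95.2, 62.0]
ee_rot: [180.0, -0.0, 89.5]
force: [0.5, -3.6, 2.3]
gripper_width: 91.5
gripper_force: 2.0
```

View pics/m3.png

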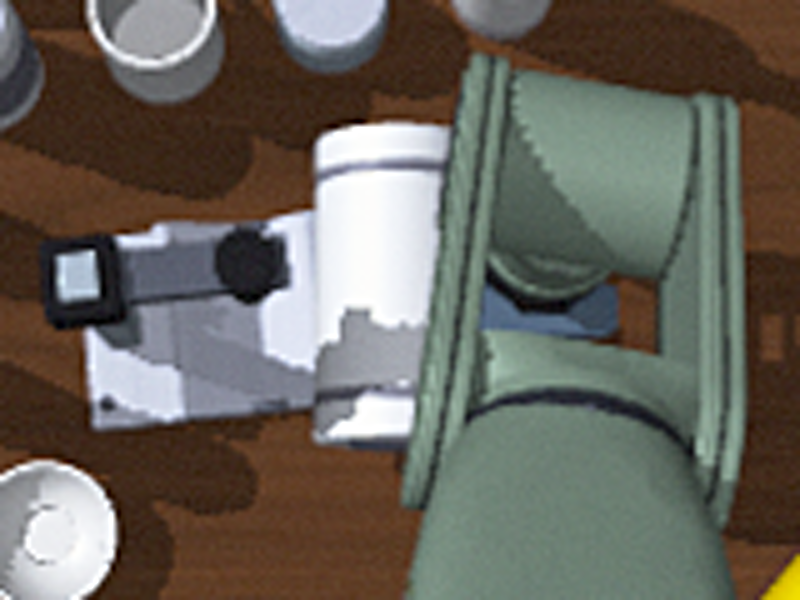

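```bash
python3 - <<'E'
from f2 import *
C=lambda u,v:(250+u/5-.4,150+v/5-.4)
meas(C(313,0)[0],C(313,0)[0],C(0,123)[1],C(0,448)[1])
E
```

```text
x,y [ -2.4 -82. ] yaw -6.0 [-0.01 -0.    0.33 -0.34]
```

```bash
python3 -m crank '[{"dx":-0.0004,"dy":0.004,"dz":0.001,"yaw":0.18},{"dx":-0.0004,"dy":0.004,"dz":0.001,"yaw":0.18},{"dx":-0.0004,"dy":0.004,"dz":0.001,"yaw":0.18},{"dx":-0.0004,"dy":0.004,"dz":0.001,"yaw":0.18},{"dx":-0.0004,"dy":0.004,"dz":0.001,"yaw":0.18},{"dx":-0.0004,"dy":0.004,"dz":0.001,"yaw":0.18},{"dx":-0.0004,"dy":0.004,"dz":0.001,"yaw":0.18},{"dx":-0.0004,"dy":0.004,"dz":0.001,"yaw":0}]'
python3 - <<'E'
from h import *
a=grab('top','t4')[150:270,250:410]
cv2.imwrite('pics/m4.png',cv2.resize(a[:,:,::-1],(800,600),interpolation=cv2.INTER_CUBIC))
grab('scene','s4')
E
```

```text
time_s: 9.95
ee_pos: [574.9, -69.7, 68.4]
ee_rot: [-180.0, 0.0, 95.9]
force: [0.6, -3.2, 1.5]
gripper_width: 91.0
gripper_force: 2.0
```

View pics/m4.png

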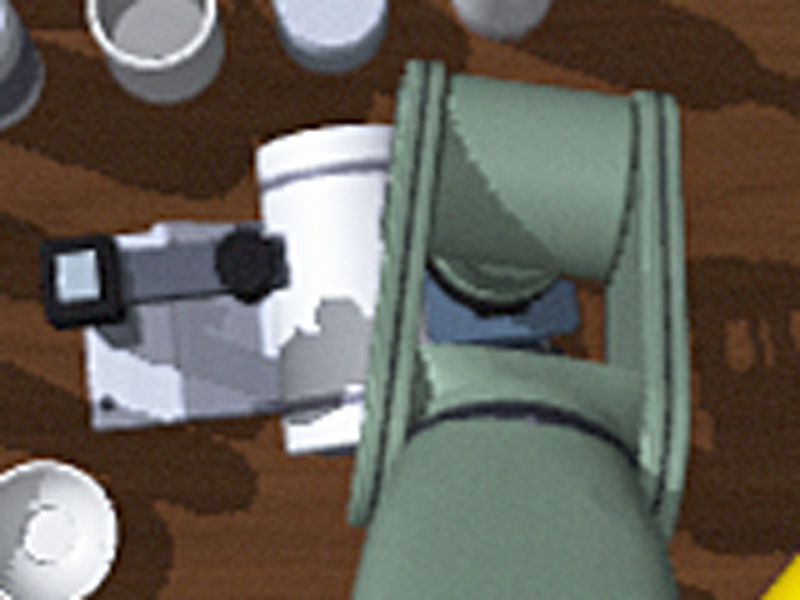

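```bash
python3 - <<'E'
from f2 import *
C=lambda u,v:(250+u/5-.4,150+v/5-.4)
meas(C(256,0)[0],C(285,0)[0],C(0,124)[1],C(0,454)[1])
E
python3 -m crank '[{"dx":-0.0003,"dy":0.003,"dz":0.0006,"yaw":0},{"dx":-0.0003,"dy":0.003,"dz":0.0006,"yaw":0},{"dx":-0.0003,"dy":0.003,"dz":0.0006,"yaw":0},{"dx":-0.0003,"dy":0.003,"dz":0.0006,"yaw":0},{"dx":-0.0003,"dy":0.003,"dz":0.0006,"yaw":0},{"dx":-0.0003,"dy":0.003,"dz":0.0006,"yaw":0},{"dx":-0.0003,"dy":0.003,"dz":0.0006,"yaw":0},{"dx":-0.0003,"dy":0.003,"dz":0.0006,"yaw":0}]'
```

```text
x,y [ -1.6 -56.4] yaw -0.2 [-0.04  0.03  0.14 -0.14]
time_s: 11.05
ee_pos: [573.0, -50.1, 72.1]
ee_rot: [-180.0, -0.0, 95.8]
force: [0.5, -1.8, 0.9]
gripper_width: 91.4
gripper_force: 0.9
```

```bash
python3 -m crank '[{"dx":-0.0003,"dy":0.003,"dz":0.0003,"yaw":0},{"dx":-0.0003,"dy":0.003,"dz":0,"yaw":0},{"dx":-0.0003,"dy":0.003,"dz":0,"yaw":0},{"dx":0,"dy":0,"dz":0,"yaw":0}]'
```

```text
time_s: 11.55
ee_pos: [572.3, -43.0, 72.3]
ee_rot: [-180.0, -0.0, 95.8]
force: [-0.3, 0.5, 0.1]
gripper_width: 91.2
gripper_force: 0.0
```

```bash
python3 -m crank '[{"dx":0.001,"dy":-0.01,"dz":0,"yaw":0},{"dx":0.0025,"dy":-0.025,"dz":0,"yaw":0},{"dx":0.0025,"dy":-0.025,"dz":0,"yaw":0},{"dx":0.0025,"dy":-0.025,"dz":0,"yaw":0},{"dx":0.001,"dy":-0.01,"dz":0.02,"yaw":0},{"dx":0,"dy":0,"dz":0.04,"yaw":0},{"dx":0,"dy":0,"dz":0.04,"yaw":0},{"dx":0,"dy":0,"dz":0.04,"yaw":0},{"dx":0,"dy":0,"dz":0.04,"yaw":0},{"dx":0,"dy":0,"dz":0.04,"yaw":0}]'
python3 -m crank '[{"dx":0,"dy":0,"dz":0.01,"yaw":0},{"dx":0,"dy":0,"dz":0,"yaw":0}]' 0 10
python3 - <<'E'
from h import *
a=grab('top','t5')[150:270,250:410]; b=grab('scene','s5')[165:285,220:380]
cv2.imwrite('pics/m5.png',cv2.resize(np.vstack([a,b])[:,:,::-1],(400,600),interpolation=cv2.INTER_CUBIC))
E
```

```text
time_s: 12.8
ee_pos: [579.9, -120.8, 249.5]
ee_rot: [180.0, 0.0, 95.7]
force: [-0.7, -0.7, -0.3]
gripper_width: 91.0
gripper_force: 0.0
time_s: 13.05
ee_pos: [579.9, -120.1, 256.1]
ee_rot: [-180.0, -0.0, 95.8]
force: [-1.0, -0.4, -0.6]
gripper_width: 74.1
gripper_force: 0.0
```

View pics/m5.png

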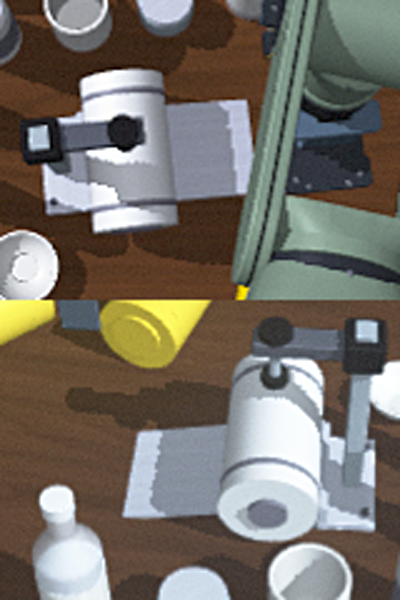

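The cartridge has dropped into the vee and lies under the clamp (top crop (125,150)). Checking that it's square and refining the button position.

```bash
python3 - <<'E'
from f2 import *
C=lambda u,v:(250+u/2.5-.3,150+v/2.5-.3)
meas(C(80,0)[0],C(92,0)[0],C(0,68)[1],C(0,233)[1],z=63)
from f2 import p0
# button top, two-view triangulation
T=C(126,132);S=(220+273/2.5-.3,165+35/2.5-.3)
r=least_squares(lambda P:np.r_[proj(ct,P)-T,proj(cs,P)-S],[567,56,225]);print(r.x,r.fun)
E
```

```text
x,y [-1.6  2.6] yaw -0.5 [-0.12  0.11  0.45 -0.45]
[565.86155854  53.58789408 216.45929565] [ 1.69847465e-01 -2.75400342e-02  1.58326661e-01  1.32117008e-04]
```

```bash
python3 -m crank '[{"dx":-0.0023,"dy":0.0313,"dz":0,"yaw":0},{"dx":-0.0023,"dy":0.0313,"dz":0,"yaw":0},{"dx":-0.0023,"dy":0.0313,"dz":0,"yaw":0},{"dx":-0.0023,"dy":0.0313,"dz":0,"yaw":0},{"dx":-0.0023,"dy":0.0313,"dz":0,"yaw":0},{"dx":-0.0023,"dy":0.0313,"dz":0,"yaw":0},{"dx":-0.0023,"dy":0.0313,"dz":0,"yaw":0},{"dx":0,"dy":0,"dz":0,"yaw":0},{"dx":0,"dy":0,"dz":0,"yaw":0}]' 0 10
python3 -m crank '[{"dx":0,"dy":0,"dz":-0.01,"yaw":0},{"dx":0,"dy":0,"dz":-0.005,"yaw":0},{"dx":0,"dy":0,"dz":0,"yaw":0},{"dx":0,"dy":0,"dz":0,"yaw":0}]'
```

```text
time_s: 14.28
ee_pos: [566.9, 55.2, 255.5]
ee_rot: [-179.9, 0.0, 95.8]
force: [-0.2, 0.3, -0.1]
gripper_width: 0.5
gripper_force: 0.0
time_s: 14.78
ee_pos: [567.3, 55.6, 244.5]
ee_rot: [180.0, 0.0, 95.8]
force: [-0.5, 0.8, -0.7]
gripper_width: 0.8
gripper_force: 0.0
```

```bash
python3 -m crank '[{"dx":0,"dy":0,"dz":-0.0025,"yaw":0},{"dx":0,"dy":0,"dz":-0.0025,"yaw":0},{"dx":0,"dy":0,"dz":-0.0025,"yaw":0},{"dx":0,"dy":0,"dz":-0.0025,"yaw":0},{"dx":0,"dy":0,"dz":-0.0025,"yaw":0},{"dx":0,"dy":0,"dz":-0.0025,"yaw":0},{"dx":0,"dy":0,"dz":-0.0025,"yaw":0},{"dx":0,"dy":0,"dz":-0.0025,"yaw":0},{"dx":0,"dy":0,"dz":-0.0025,"yaw":0},{"dx":0,"dy":0,"dz":-0.0025,"yaw":0}]'
```

```text
time_s: 16.02
ee_pos: [567.2, 55.8, 225.5]
ee_rot: [179.9, 0.0, 95.8]
force: [-1.2, -0.5, 5.2]
gripper_width: 0.4
gripper_force: 2.9
```

```bash
python3 -m crank '[{"dx":0,"dy":0,"dz":-0.0025,"yaw":0},{"dx":0,"dy":0,"dz":-0.0025,"yaw":0},{"dx":0,"dy":0,"dz":-0.0025,"yaw":0},{"dx":0,"dy":0,"dz":-0.0025,"yaw":0},{"dx":0,"dy":0,"dz":-0.0025,"yaw":0}]'
```

```text
time_s: 16.65
ee_pos: [567.2, 55.8, 215.5]
ee_rot: [179.9, 0.0, 95.8]
force: [-2.0, 0.3, 6.2]
gripper_width: 0.7
gripper_force: 2.9
```

```bash
python3 -m crank '[{"dx":0,"dy":0,"dz":-0.0025,"yaw":0},{"dx":0,"dy":0,"dz":-0.0025,"yaw":0},{"dx":0,"dy":0,"dz":-0.0025,"yaw":0},{"dx":0,"dy":0,"dz":-0.0025,"yaw":0},{"dx":0,"dy":0,"dz":-0.0025,"yaw":0},{"dx":0,"dy":0,"dz":-0.0012,"yaw":0}]'
```

```text
time_s: 17.4
ee_pos: [567.2, 55.8, 204.5]
ee_rot: [179.9, -0.0, 95.8]
force: [-2.1, -0.5, 5.2]
gripper_width: 0.3
gripper_force: 2.8
```

```bash
python3 -m crank '[{"dx":0,"dy":0,"dz":-0.00125,"yaw":0},{"dx":0,"dy":0,"dz":-0.00125,"yaw":0}]'
```

```text
time_s: 17.65
ee_pos: [567.2, 55.8, 202.5]
ee_rot: [180.0, -0.0, 95.8]
force: [-2.2, -1.1, 5.8]
gripper_width: 0.8
gripper_force: 2.8
```

```bash
python3 -m crank '[{"dx":0,"dy":0,"dz":-0.000625,"yaw":0},{"dx":0,"dy":0,"dz":-0.000625,"yaw":0}]'
```

```text
time_s: 17.9
ee_pos: [567.2, 55.8, 201.5]
ee_rot: [179.9, -0.0, 95.8]
force: [-1.8, 0.0, 6.3]
gripper_width: 0.4
gripper_force: 2.8
```

```bash
g(){ tee /dev/stderr 2>&1 | grep -E 'ee_pos|force: \[' | tr -d '[],' | awk '/^force/{f=$4}END{exit !(f<7.4)}'; }
python3 -m crank '[{"dx":0,"dy":0,"dz":-0.0006,"yaw":0},{"dx":0,"dy":0,"dz":-0.0006,"yaw":0}]' | g && \
python3 -m crank '[{"dx":0,"dy":0,"dz":-0.0006,"yaw":0},{"dx":0,"dy":0,"dz":-0.0006,"yaw":0}]' | g && \
python3 -m crank '[{"dx":0,"dy":0,"dz":-0.0006,"yaw":0},{"dx":0,"dy":0,"dz":-0.0006,"yaw":0}]' | g && \
python3 -m crank '[{"dx":0,"dy":0,"dz":-0.0006,"yaw":0},{"dx":0,"dy":0,"dz":-0.0006,"yaw":0}]' | g && \
python3 -m crank '[{"dx":0,"dy":0,"dz":-0.0006,"yaw":0},{"dx":0,"dy":0,"dz":-0.0006,"yaw":0}]' | g && \
python3 -m crank '[{"dx":0,"dy":0,"dz":-0.0006,"yaw":0},{"dx":0,"dy":0,"dz":-0.0006,"yaw":0}]' | g && \
python3 -m crank '[{"dx":0,"dy":0,"dz":-0.0006,"yaw":0},{"dx":0,"dy":0,"dz":-0.0006,"yaw":0}]' | g && \
python3 -m crank '[{"dx":0,"dy":0,"dz":-0.0006,"yaw":0},{"dx":0,"dy":0,"dz":-0.0006,"yaw":0}]' | g && echo cont
```

```text
cont
```

```bash
g(){ o=$(cat); echo "$o" | grep -E 'ee_pos|^force'; echo "$o" | tr -d '[],' | awk '/^force/{f=$4}END{exit !(f<7.4)}'; }
python3 -c "from h import *;s=telemetry.state();print(s['ee_pos'],s['force'],s['time_s'])"
python3 -m crank '[{"dx":0,"dy":0,"dz":-0.0006,"yaw":0},{"dx":0,"dy":0,"dz":-0.0006,"yaw":0}]' | g && \
python3 -m crank '[{"dx":0,"dy":0,"dz":-0.0006,"yaw":0},{"dx":0,"dy":0,"dz":-0.0006,"yaw":0}]' | g && \
python3 -m crank '[{"dx":0,"dy":0,"dz":-0.0006,"yaw":0},{"dx":0,"dy":0,"dz":-0.0006,"yaw":0}]' | g && \
python3 -m crank '[{"dx":0,"dy":0,"dz":-0.0006,"yaw":0},{"dx":0,"dy":0,"dz":-0.0006,"yaw":0}]' | g && \
python3 -m crank '[{"dx":0,"dy":0,"dz":-0.0006,"yaw":0},{"dx":0,"dy":0,"dz":-0.0006,"yaw":0}]' | g && \
python3 -m crank '[{"dx":0,"dy":0,"dz":-0.0006,"yaw":0},{"dx":0,"dy":0,"dz":-0.0006,"yaw":0}]' | g && \
python3 -m crank '[{"dx":0,"dy":0,"dz":-0.0006,"yaw":0},{"dx":0,"dy":0,"dz":-0.0006,"yaw":0}]' | g && \
python3 -m crank '[{"dx":0,"dy":0,"dz":-0.0006,"yaw":0},{"dx":0,"dy":0,"dz":-0.0006,"yaw":0}]' | g && echo cont
```

```text
[567.18473069  55.84339607 193.84337036] [-1.38539066 -0.40664292  5.12443604] 19.9
ee_pos: [567.2, 55.9, 192.9]
force: [-2.5, -0.8, 6.9]
ee_pos: [567.2, 55.8, 192.4]
force: [-3.1, 0.3, 8.9]
```

```bash
python3 -m crank '[{"dx":0,"dy":0,"dz":-0.0005,"yaw":0},{"dx":0,"dy":0,"dz":0,"yaw":0}]'; python3 -c "
from h import *
s=telemetry.state();print(s['ee_pos'],s['force'])"
```

```text
time_s: 20.65
ee_pos: [567.2, 55.8, 192.2]
ee_rot: [179.9, 0.0, 95.8]
force: [-3.8, 0.1, 9.2]
gripper_width: 0.8
gripper_force: 4.4
[567.22155946  55.84489528 192.2079819 ] [-3.79205354  0.12316835  9.1563672 ]
```

```bash
python3 -m crank '[{"dx":0,"dy":0,"dz":-0.0005,"yaw":0},{"dx":0,"dy":0,"dz":-0.0005,"yaw":0},{"dx":0,"dy":0,"dz":0,"yaw":0}]'
```

```text
time_s: 21.02
ee_pos: [567.2, 55.9, 191.8]
ee_rot: [179.9, 0.0, 95.8]
force: [-2.8, 0.3, 9.9]
gripper_width: 0.4
gripper_force: 5.2
```

```bash
python3 -m crank '[{"dx":0,"dy":0,"dz":-0.0006,"yaw":0},{"dx":0,"dy":0,"dz":0,"yaw":0}]'; python3 -m crank '[{"dx":0,"dy":0,"dz":0,"yaw":0}]'
```

```text
time_s: 21.28
ee_pos: [567.2, 55.8, 191.5]
ee_rot: [179.9, -0.0, 95.8]
force: [-3.0, -1.1, 12.2]
gripper_width: 0.5
gripper_force: 5.7
time_s: 21.4
ee_pos: [567.2, 55.8, 191.5]
ee_rot: [179.9, 0.0, 95.8]
force: [-3.8, -0.1, 10.8]
gripper_width: 0.6
gripper_force: 5.7
```

About 11.3 N on average, so the pad carries roughly 6 N. Lifting straight off and taking a final look.

```bash
python3 -m crank '[{"dx":0,"dy":0,"dz":0.003,"yaw":0},{"dx":0,"dy":0,"dz":0.01,"yaw":0},{"dx":0,"dy":0,"dz":0.03,"yaw":0},{"dx":0,"dy":0,"dz":0.04,"yaw":0},{"dx":0,"dy":0,"dz":0.04,"yaw":0},{"dx":0,"dy":-0.05,"dz":0,"yaw":0},{"dx":0,"dy":-0.07,"dz":0,"yaw":0},{"dx":0,"dy":-0.07,"dz":0,"yaw":0},{"dx":0,"dy":-0.07,"dz":0,"yaw":0},{"dx":0,"dy":0,"dz":0,"yaw":0}]'
python3 - <<'E'
from h import *
a=grab('top','t6')[100:290,200:420]; b=grab('scene','s6')[140:330,220:440]
cv2.imwrite('pics/m6.png',cv2.resize(np.vstack([a,b])[:,:,::-1],(347,600),interpolation=cv2.INTER_AREA))
E
```

```text
time_s: 22.65
ee_pos: [567.0, -155.8, 287.2]
ee_rot: [-180.0, 0.0, 95.5]
force: [0.4, -0.5, 0.2]
gripper_width: 0.4
gripper_force: 0.0
```

View pics/m6.png

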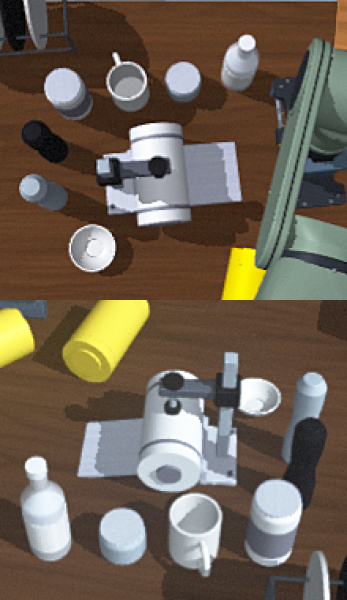

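The cartridge sits square in the vee with the clamp pad on it (scene crop (173,405)). Everything else is undisturbed.

```bash
python3 -c "from workcell import ticket;print(ticket.job_done())"
```

```text
the job is handed in; nothing more can be done
None
```

The cartridge was rolled up into the vee and settled there by itself, square and about 2 mm off midway; the clamp holds it with an estimated 6 N, nothing else on the counter moved, and the job was handed in at about 23 s.

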